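Put the wire winder in gear and lock it

ROBOT

A 7-joint arm with a two-finger parallel gripper is mounted at the origin on a cart in front of the work surface, level with it; the furniture and walls round the work are solid. World frame = base frame: x ahead of the robot, y to its left, z up, the work surface at z = 0. Lengths are in m, angles in rad, forces in N, time in s.
With the tool pointing down it reaches from about 0.4 to 0.85 m from the base axis. Payload 10.4 kg.
Tool frame: the origin (TCP) lies midway between the tips of the shut fingers; the grasp point (between the pads) lies 19 mm behind it; z points along the fingers, x is the direction in which the jaws open and shut, and the axes are right-handed (so a half turn about z gives the same grasp; the last joint's range is limited). The gripper opens to 85 mm and grips with 20 to 120 N. Pads are 22 mm wide; open, the fingers measure 114 mm over their backs; the gripper's body (76 mm by 85 mm) begins 54 mm behind the grasp point. The pads swing forward as they close: fully open they stand 13 mm farther back than shut.
Start: joints at [1.081, 0.332, -0.065, 1.46, 0.022, 1.35, -0.088], TCP at [0.281, -0.558, 0.231] pointing down, gripper open.
Joint ranges: [-2.6, 2.6], [-0.5, 2.12], [-1.47, 1.34], [0.16, 2.42], [-1.27, 4.41], [0.06, 2.06], [-2.6, 2.6]. Speed limits (rad/s): [2.22, 2.22, 2.79, 2.79, 3.14, 3.14, 3.14].

INTERFACE

Orientations are given as a unit quaternion [x, y, z, w].
In Python, from workcell import monitor, eyes, ticket, models gives the robot as it stands.
- The arm moves only by the tool servo_tool, never from a script. Its argument "motion" is a list of rows, each a list of 7 numbers: the opening, from 0 (shut) to 1 (fully open), then the shift along the tool's x, y, z in m, then the turn, a rotation vector about the tool's x, y, z in degrees. In form: [[fingers, tx, ty, tz, rx, ry, rz], ...]. A call has 1 to 20 rows; each row is the pose to reach, as a shift and turn from the pose commanded when the call began, along the tool's axes at that moment; what a row does not reach only later rows make up. A row lasts 1/8 s, in which the tool goes at most 62.5 mm and 10.7 degrees, less where a joint would pass 70% of its speed; a pose out of reach is approached as far as the arm can. A call with a gripper value outside its range is refused whole. The fingers move at their own pace and stop on an object; "grip_force" is the grip in N (left out, the last holds). Time passes only in rows, so rows that repeat a pose let the fingers close. It gives the time, the measured TCP pose, the force and the opening at its end, in the units of the state.
- monitor.get_obs(): the state, without advancing time (a new reading comes with each control period).
- eyes.camera(name): name is "scene" or "top" or "wrist"; returns (picture, depth): 400x640x3 uint8, blue, green, red; 400x640 float32, m along the optical axis (not along the pixel's ray), 0 where there is no reading.
- eyes.camera_info(name): a dict with "intrinsics" (3x3 intrinsics, pixels), "extrinsics" (4x4, takes a point from world to camera coordinates); the wrist camera has in their place "tool_from_camera" (4x4, takes a point from camera to tool coordinates, whose origin is the TCP and whose axes are the tool frame's). Camera axes: x right, y down, z forward; pixel columns grow to the right and rows downward; lengths in m; the calibration is good to about 2 mm. A picture is of the moment at which its call begins: read the wrist's pose just before it. camera_info takes no time and is no camera call.
- ticket.hand_in(): hands the job in, once; it reports no verdict.
Trained networks look in the newest picture that a camera, given by its name, has taken for a name from the list of things; names that differ only in an ending like _2 or _b are one class to them, and where a whole thing is asked for, a point or a joint stands for the part that bears it (a point fixed in the world has none). Each returns a list of dicts, best first, with "confidence" (0 to 1); they miss things now and then, are a little off and sometimes report something else, mostly with a low value. They report only what shows in the picture. A call takes as long as a camera call.
- models.boxes_of(camera, thing): "point" ([x, y, z] in m, in the coordinates of the camera as it stood for that picture, good to about 4 mm: the middle of the surface that is visible of it).
The state is a dict: "clock": time; "joint_pos": joint angles; "joint_velocities": joint speeds; "tau": joint torques, N m; "position": TCP position; "ee_rot": TCP orientation; "ft_force": force on the tool from outside, world axes, zero at the start; "torque": the same for the moment, N m; "grip_width": opening from 0.0 (shut) to 1.0 (fully open).
Only numpy, scipy, OpenCV 4.12 (cv2) and the standard library are available. Lean on these libraries where they do the work, as an engineer would, in place of code of your own. Each camera call takes 0.05 s, during which the arm holds its last target. There are 200 camera calls.

TASK

Put the wire winder in gear: press the black spindle knob down only lightly and rock it to and fro until you feel the clutch pins drop between the hidden teeth, then push it fully home, and slide the lock bolt in over its collar as far as it goes. Do not force the teeth end-on, do not turn the wound wire drum below, and leave the other things on the bench where they are; let go of everything at the end.

Things in the scene. Friction and masses are not known exactly. Their poses are not given: they have to be found in the camera images.
- winder: Wire winder screwed to the bench: grey gear case on four posts over a steel base, a drum of brass wire in the gap between. Origin: on the bench, on the vertical axis that knob, clutch and drum share; z up. Case x -56..+56, y -105..+61 mm, top 80 mm above the bench. The lock bolt lies on its -y side.
- knob_grip (a point): Middle of the spindle knob's black bar grip, on the axis: 44 mm long (this point's x), 14 mm thick (its y), 28 mm tall (14 mm above and below this point). 133 mm above the bench with the knob up, 121 mm when home. Below it a 16 mm neck and a steel collar 48 mm across. Grip it from above across its thickness to turn and press it.
- knob_push (a joint): How far the knob is pressed down, m: 0 up, 0.012 fully home on a solid stop; about 2 N of friction. The six clutch pins meet the hidden teeth at 0.004 if out of line; from there a spring resists with 2.5 N per mm and would push the knob back up when let go. In line, the pins enter 8 mm deep with no spring force. Pins and teeth must not be pressed together with over 16 N.
- knob_turn (a joint): Turn of the knob about the axis, rad, anticlockwise from above. Turns freely. Six pins and six gaps: they line up once in every 1.05 rad, at an unknown, invisible angle that differs each time. Within about 0.1 rad of it the pins drop in, felt as the upward force on the hand falling by most of the spring force. Turning on from there takes up some 0.1 rad of play, then drags the drum.
- clutch (a joint): How far the clutch pins are pushed up against their spring, m: 0 slack, up to 0.009. About 2.5 N per mm.
- wire_drum (a joint): Turn of the drum of brass wire from where it stood at the start, rad. It is held by 0.15 N m of friction. It must not be turned: more than 0.15 rad either way spoils the winding.
- lock_tab (a point): Middle of the lock bolt's upright steel tab, 118 mm above the bench: 24 mm wide (this point's x), 12 mm thick (its y, along the slide), its top 13 mm above this point; it stands on the bolt's bar, whose upper face is 15 mm below this point. The bolt slides along +y, towards the axis; the tab is 80 mm from the axis when open.
- lock_bolt (a joint): How far the lock bolt is slid in, m: 0 open, 0.018 fully in against a stop, its tongue over the knob's collar. About 2 N of friction. It can pass over the collar only when the knob is fully home; otherwise it strikes the collar after about 3 to 5 mm.
- knob_sleeve: Steel bush round the spindle on top of the case, 80 mm above the bench, carrying the knob and its clutch pins. Origin on the axis.
- drum_seat: Steel seat under the wire drum, 10 mm above the bench, carrying the drum and the hidden teeth. Origin on the axis.
- thread_spool: Thread spool, 24 mm across and 30 mm tall, standing; bystander. Origin under its centre.
- loupe: Black loupe, 39 x 21 x 21 mm, lying; bystander. Origin under its centre.
- tape_roll: Roll of masking tape, 92 mm across and 19 mm tall, lying; bystander. Origin under its centre.

How it is judged:
By the outcome, as a careful person would: the job done as asked, in the order asked, and still so for the second after the job is handed in, with the robot touching nothing.
It also fails if it takes over 58 s, if anything falls off the work surface, if the arm or the gripper's body presses on something with over 40 N, if the wrist force passes 120 N, or if a joint passes its speed limit or range.

## Working session

There is one attempt and no reset: what is moved stays moved. The work goes in short steps, Python scripts to look and compute and a tool call to move; the robot and the scene stay as the last step left them, time stands still between calls to the robot, and variables do not carry over. Pictures are saved under pics/ and viewed, about 8 in all and at most 12, crops included, and the job is handed in when it is done.

Besides the shell and the picture viewer there is one more tool, called as name(argument=value, ...) on one line, values as JSON. servo_tool: Moves the arm, as the interface text tells. Its arguments: {"type":"object","properties":{"motion":{"type":"array"},"grip_force":{"type":"number"}},"required":["motion"]}

```bash
mkdir -p pics
cat > h.py <<'E'
import numpy as np, cv2
from workcell import monitor, eyes, ticket, models
from scipy.spatial.transform import Rotation as R
def toworld(cam,p,o=None):
    i=eyes.camera_info(cam)
    if cam=='wrist':
        q=i['tool_from_camera']@np.r_[p,1]; return R.from_quat(o['ee_rot']).apply(q[:3])+o['position']
    return (np.linalg.inv(i['extrinsics'])@np.r_[p,1])[:3]
E
python3 - <<'E'
from h import *
o=monitor.get_obs(); print({k:np.round(v,3) for k,v in o.items()})
for c in ['scene','top']:
    im,d=eyes.camera(c); cv2.imwrite(f'pics/{c}0.png',im)
    print(c,np.round(eyes.camera_info(c)['extrinsics'],3).tolist(),np.round(eyes.camera_info(c)['intrinsics']).tolist())
    for t in ['winder','knob_grip','lock_tab','knob_sleeve','thread_spool','loupe','tape_roll']:
        for r in models.boxes_of(c,t)[:2]: print(t,round(r['confidence'],2),np.round(toworld(c,r['point']),3))
E
```

```text
{'clock': np.float64(0.0), 'joint_pos': array([ 1.081,  0.333, -0.065,  1.461,  0.022,  1.35 , -0.089]), 'joint_velocities': array([-0.002, -0.001, -0.   ,  0.   ,  0.001,  0.   ,  0.   ]), 'tau': array([-0.0000e+00, -6.2546e+01,  4.9000e-02, -3.9161e+01,  1.6000e-02,
        1.0000e-02, -0.0000e+00]), 'position': array([ 0.281, -0.558,  0.231]), 'ee_rot': array([ 0.851, -0.524, -0.001, -0.   ]), 'ft_force': array([ 0.128,  0.788, -0.205]), 'torque': array([ 0.009, -0.051,  0.028]), 'grip_width': np.float64(1.001)}
scene [[-0.572, -0.82, -0.015, 0.317], [-0.588, 0.422, -0.69, 0.406], [0.572, -0.386, -0.724, 0.66], [0.0, 0.0, 0.0, 1.0]] [[370.0, 0.0, 316.0], [0.0, 370.0, 197.0], [0.0, 0.0, 1.0]]
winder 0.83 [0.533 0.121 0.082]
knob_grip 0.73 [0.55  0.127 0.137]
lock_tab 0.7 [0.56  0.061 0.103]
knob_sleeve 0.68 [0.548 0.13  0.099]
thread_spool 0.53 [0.583 0.236 0.021]
loupe 0.67 [0.537 0.239 0.018]
tape_roll 0.96 [ 0.605 -0.278  0.019]
top [[0.016, -1.0, -0.013, 0.002], [-0.993, -0.015, -0.114, 0.576], [0.114, 0.015, -0.993, 1.225], [0.0, 0.0, 0.0, 1.0]] [[486.0, 0.0, 323.0], [0.0, 486.0, 209.0], [0.0, 0.0, 1.0]]
winder 0.94 [0.553 0.103 0.078]
knob_grip 0.42 [0.56  0.126 0.144]
lock_tab 0.63 [0.565 0.065 0.106]
lock_tab 0.16 [0.539 0.231 0.021]
knob_sleeve 0.61 [0.557 0.119 0.108]
thread_spool 0.66 [0.589 0.239 0.031]
loupe 0.48 [0.541 0.234 0.022]
tape_roll 0.59 [ 0.607 -0.274  0.02 ]
```

View pics/top0.png

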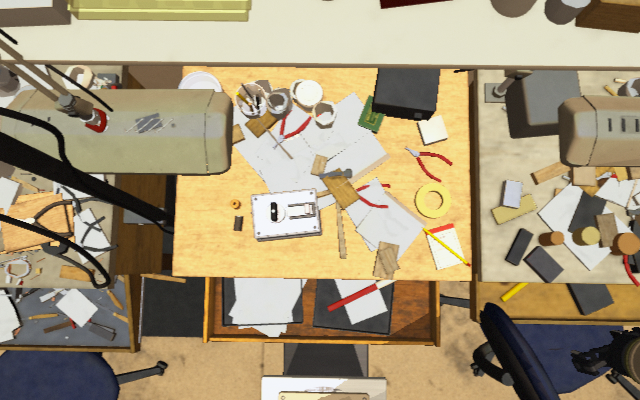

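View pics/scene0.png

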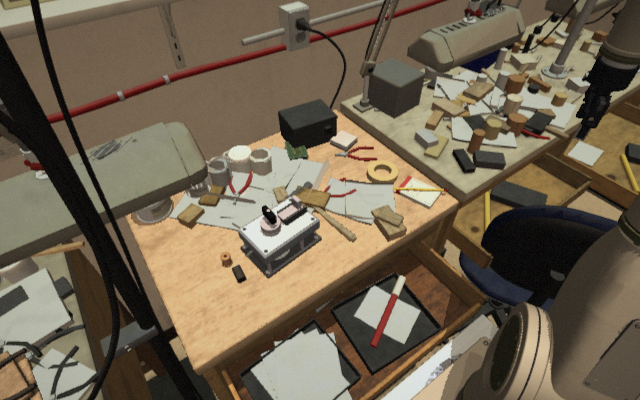

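The top view shows the winder case centred near px (287,214), with the knob at (278,212) and the lock bolt tab to its right at about (302,211). The case is yawed about +7°. In the scene view the winder is clear, with the spool and loupe on its +y side. I'm moving above it for a wrist look.

servo_tool(motion=[[1,-0.02,-0.02,-0.02,0,0,1],[1,-0.05,-0.055,-0.04,0,0,2],[1,-0.08,-0.09,-0.06,0,0,4],[1,-0.11,-0.125,-0.08,0,0,5],[1,-0.145,-0.16,-0.1,0,0,6],[1,-0.18,-0.2,-0.1,0,0,8],[1,-0.215,-0.24,-0.1,0,0,9],[1,-0.25,-0.28,-0.1,0,0,10],[1,-0.285,-0.32,-0.1,0,0,12],[1,-0.32,-0.36,-0.1,0,0,13],[1,-0.355,-0.4,-0.1,0,0,15],[1,-0.39,-0.44,-0.1,0,0,16],[1,-0.425,-0.48,-0.1,0,0,18],[1,-0.455,-0.515,-0.1,0,0,19],[1,-0.48,-0.54,-0.1,0,0,20],[1,-0.489,-0.546,-0.1,0,0,20],[1,-0.489,-0.546,-0.1,0,0,20],[1,-0.489,-0.546,-0.1,0,0,20]])

```text
clock: 3.05
position: [0.5489, 0.1227, 0.3314]
ee_rot: [0.747, -0.665, 0.0, 0.0]
ft_force: [-0.1, -0.6, 0.5]
grip_width: 1.0
```

Run:
```python
from h import *
o=monitor.get_obs(); print({k:np.round(o[k],3) for k in ['clock','joint_pos','position','ee_rot','ft_force','torque']}); print(R.from_quat(o['ee_rot']).as_matrix().round(3))
im,d=eyes.camera('wrist'); cv2.imwrite('pics/w1.png',im); np.save('w1.npy',d)
print(eyes.camera_info('wrist'))
for t in ['winder','knob_grip','lock_tab','knob_sleeve']:
    for r in models.boxes_of('wrist',t)[:2]: print(t,round(r['confidence'],2),np.round(toworld('wrist',r['point'],o),3))
# heights map
K=np.array(eyes.camera_info('wrist')['intrinsics']); v,u=np.mgrid[:400,:640]
P=np.stack([(u-K[0,2])/K[0,0]*d,(v-K[1,2])/K[1,1]*d,d],-1).reshape(-1,3)
T=eyes.camera_info('wrist')['tool_from_camera']
W=R.from_quat(o['ee_rot']).apply(P@T[:3,:3].T+T[:3,3])+o['position']
W[d.ravel()==0]=9; np.save('W1.npy',W)
for n,lo,hi in [('case',.074,.086),('bar',.143,.153),('tab',.127,.136)]:
    m=(W[:,2]>lo)&(W[:,2]<hi)&(abs(W[:,0]-.555)<.12)&(abs(W[:,1]-.1)<.15)
    if m.sum()<10: print(n,m.sum()); continue
    q=W[m]; r=cv2.minAreaRect((q[:,:2]*1000).astype(np.float32)); print(n,m.sum(),np.round(q.mean(0),4),r)
```

```text
{'clock': np.float64(3.05), 'joint_pos': array([ 0.28 ,  0.224, -0.693,  1.434,  0.143,  1.535, -1.86 ]), 'position': array([0.549, 0.123, 0.331]), 'ee_rot': array([ 0.747, -0.665,  0.   ,  0.   ]), 'ft_force': array([-0.058, -0.596,  0.527]), 'torque': array([0.017, 0.018, 0.014])}
[[ 0.116 -0.993  0.   ]
 [-0.993 -0.116 -0.001]
 [ 0.001 -0.    -1.   ]]
{'intrinsics': array([[313.72436811,   0.        , 322.12938147],
       [  0.        , 313.72436811, 193.82435021],
       [  0.        ,   0.        ,   1.        ]]), 'tool_from_camera': array([[ 9.99999415e-01, -9.51365916e-04, -5.15109789e-04,
         3.95812615e-06],
       [ 1.06289821e-03,  9.52724093e-01,  3.03834943e-01,
        -7.80938423e-02],
       [ 2.01699298e-04, -3.03835313e-01,  9.52724547e-01,
        -1.42283373e-01],
       [ 0.00000000e+00,  0.00000000e+00,  0.00000000e+00,
         1.00000000e+00]])}
winder 0.57 [0.572 0.106 0.082]
winder 0.36 [ 0.609 -0.274  0.018]
knob_grip 0.85 [0.562 0.126 0.145]
lock_tab 0.93 [0.575 0.062 0.107]
knob_sleeve 0.65 [0.566 0.123 0.105]
knob_sleeve 0.62 [0.564 0.127 0.146]
case 8299 [0.5689 0.1093 0.0803] ((563.5987548828125, 102.47219848632812), (112.10121154785156, 166.38067626953125), 7.139461994171143)
bar 478 [0.562  0.1245 0.1455] ((561.2931518554688, 124.42424774169922), (43.44004440307617, 13.745743751525879), 3.391758680343628)
tab 231 [0.5717 0.0512 0.13  ] ((571.224853515625, 85.7908706665039), (92.27777099609375, 23.2606143951416), 89.53797149658203)
```

View pics/w1.png

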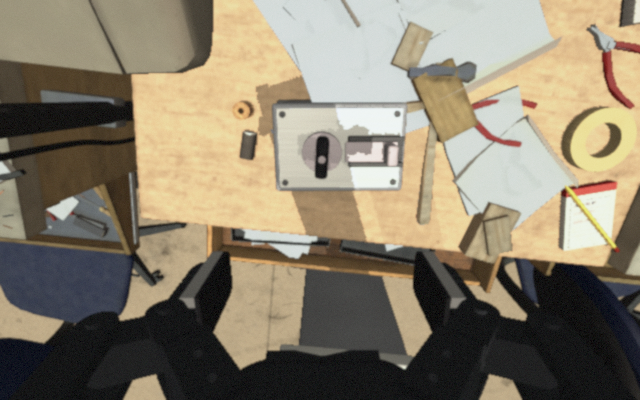

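The wrist view shows the bar knob at px (321,157) and the tab at (392,152). The fit puts the axis at (0.561, 0.1244), case yaw at 7.1° and the bar's long axis at about 3.4°. I'm descending onto the grip.

servo_tool(motion=[[1,0,-0.006,0.02,0,0,2],[1,0,-0.012,0.05,0,0,3.3],[1,0,-0.012,0.08,0,0,3.3],[1,0,-0.012,0.11,0,0,3.3],[1,0,-0.012,0.14,0,0,3.3],[1,0,-0.012,0.165,0,0,3.3],[1,0,-0.012,0.185,0,0,3.3],[1,0,-0.012,0.2,0,0,3.3],[1,0,-0.012,0.209,0,0,3.3],[1,0,-0.012,0.209,0,0,3.3]])

```text
clock: 4.55
position: [0.5606, 0.1257, 0.1221]
ee_rot: [0.728, -0.686, -0.0, 0.0]
ft_force: [0.1, 0.1, -0.1]
grip_width: 0.998
```

servo_tool(motion=[[0,0,0,0,0,0,0],[0,0,0,0,0,0,0],[0,0,0,0,0,0,0],[0,0,0,0,0,0,0],[0,0,0,0,0,0,0],[0,0,0,0,0,0,0],[0,0,0,0,0,0,0],[0,0,0,0,0,0,0]], grip_force=40)

```text
clock: 5.55
position: [0.5608, 0.1252, 0.1223]
ee_rot: [0.728, -0.686, 0.0, 0.0]
ft_force: [0.1, -3.6, -0.0]
grip_width: 0.156
```

Run:
```python
from h import *
o=monitor.get_obs(); print({k:np.round(o[k],4) for k in ['clock','joint_pos','position','ee_rot','ft_force','torque','grip_width']})
im,d=eyes.camera('wrist'); cv2.imwrite('pics/w2.png',im)
```

```text
{'clock': np.float64(5.55), 'joint_pos': array([ 0.2416,  0.3842, -0.6567,  1.7013,  0.2548,  1.1431, -1.9976]), 'position': array([0.5608, 0.1252, 0.1223]), 'ee_rot': array([ 7.279e-01, -6.857e-01,  2.000e-04,  2.000e-04]), 'ft_force': array([ 0.128 , -3.5727, -0.0398]), 'torque': array([-8.798e-01, -1.145e-01, -3.000e-04]), 'grip_width': np.float64(0.1555)}
```

View pics/w2.png

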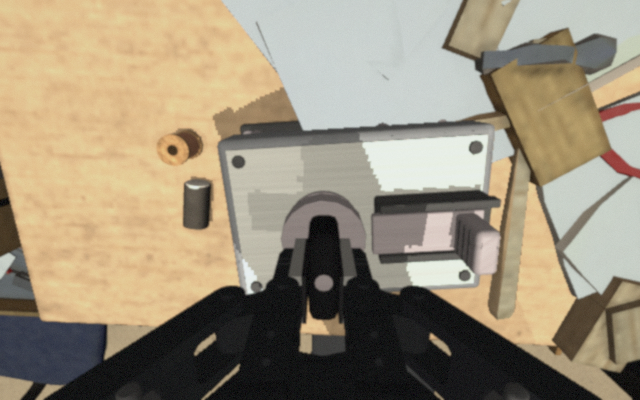

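The pads hold the bar at px (322,260) and the neck is clear of the collar; the tab is at (480,243). I'm pressing lightly, to about 6 mm.

servo_tool(motion=[[0,0.0005,0,0.001,0,0,0],[0,0.0005,0,0.002,0,0,0],[0,0.0005,0,0.003,0,0,0],[0,0.0005,0,0.004,0,0,0],[0,0.0005,0,0.0045,0,0,0],[0,0.0005,0,0.0045,0,0,0]], grip_force=60)

```text
clock: 6.35
position: [0.5609, 0.1252, 0.118]
ee_rot: [0.728, -0.686, 0.0, -0.0]
ft_force: [0.2, -3.9, 2.9]
grip_width: 0.15
```

servo_tool(motion=[[0,0,0,0.0005,0,0,0],[0,0,0,0.001,0,0,0],[0,0,0,0.0015,0,0,0],[0,0,0,0.0015,0,0,0]])

```text
clock: 6.85
position: [0.5609, 0.1252, 0.1166]
ee_rot: [0.728, -0.686, 0.0, -0.0]
ft_force: [-0.4, -4.5, 6.6]
grip_width: 0.151
```

```bash
cat > s.py <<'E'
from h import *
o=monitor.get_obs(); M=R.from_quat(o['ee_rot']).as_matrix()
print({k:np.round(o[k],4).tolist() for k in ['clock','position','ft_force','torque','grip_width']},'q7',round(o['joint_pos'][6],3),'xang',np.degrees(np.arctan2(M[1,0],M[0,0])).round(2))
E
python3 s.py
```

```text
{'clock': 6.85, 'position': [0.5609, 0.1252, 0.1166], 'ft_force': [-0.4322, -4.5097, 6.6127], 'torque': [-0.8437, 0.2134, -0.0273], 'grip_width': 0.151} q7 -2.0 xang -86.56
```

It's out of line, with the spring pushing back. I'm rocking in small steps.

servo_tool(motion=[[0,0,0,0,0,0,-2],[0,0,0,0,0,0,-4],[0,0,0,0,0,0,-5],[0,0,0,0,0,0,-5]])

```text
clock: 7.35
position: [0.5609, 0.1252, 0.1166]
ee_rot: [0.757, -0.653, 0.0, -0.0]
ft_force: [-0.1, -5.1, 6.4]
grip_width: 0.152
```

servo_tool(motion=[[0,0,0,0,0,0,-2],[0,0,0,0,0,0,-4],[0,0,0,0,0,0,-5],[0,0,0,0,0,0,-5]])

```text
clock: 7.85
position: [0.5609, 0.1252, 0.1166]
ee_rot: [0.785, -0.619, 0.0, -0.0]
ft_force: [-1.3, -3.8, 7.2]
grip_width: 0.152
```

```bash
python3 s.py
```

```text
{'clock': 7.85, 'position': [0.5609, 0.1252, 0.1166], 'ft_force': [-1.2807, -3.7938, 7.2202], 'torque': [-0.8143, 0.2728, -0.0672], 'grip_width': 0.1517} q7 -1.836 xang -76.54
```

servo_tool(motion=[[0,0,0,0,0,0,-2],[0,0,0,0,0,0,-4],[0,0,0,0,0,0,-5],[0,0,0,0,0,0,-5]])

```text
clock: 8.35
position: [0.5608, 0.1253, 0.1166]
ee_rot: [0.811, -0.585, 0.0, -0.0]
ft_force: [-0.7, -3.6, 5.5]
grip_width: 0.147
```

servo_tool(motion=[[0,0,0,0,0,0,-2],[0,0,0,0,0,0,-4],[0,0,0,0,0,0,-5],[0,0,0,0,0,0,-5]])

```text
clock: 8.85
position: [0.5607, 0.1253, 0.1162]
ee_rot: [0.836, -0.549, 0.0, -0.0]
ft_force: [0.5, -2.3, 1.2]
grip_width: 0.153
```

```bash
python3 s.py
```

```text
{'clock': 8.85, 'position': [0.5607, 0.1253, 0.1162], 'ft_force': [0.51, -2.3438, 1.2441], 'torque': [-0.6614, -0.2061, 0.162], 'grip_width': 0.1528} q7 -1.672 xang -66.53
```

Force fell from about 6.5 to 1.2 N, so the pins dropped in. I'm going slightly deeper as a check.

servo_tool(motion=[[0,0,0,0.0005,0,0,0],[0,0,0,0.001,0,0,0],[0,0,0,0.0015,0,0,0],[0,0,0,0.0015,0,0,0],[0,0,0,0.0015,0,0,0]])

```text
clock: 9.48
position: [0.5608, 0.1253, 0.1148]
ee_rot: [0.836, -0.549, 0.0, -0.0]
ft_force: [-0.5, -2.4, 2.7]
grip_width: 0.147
```

```bash
python3 s.py
```

```text
{'clock': 9.475, 'position': [0.5608, 0.1253, 0.1148], 'ft_force': [-0.5191, -2.4334, 2.6505], 'torque': [-0.5049, 0.0232, 0.148], 'grip_width': 0.1475} q7 -1.673 xang -66.55
```

Only friction remains. A side torque of 0.15 N m suggests we're at the gap's entry edge, so I'm easing 3° towards the middle.

servo_tool(motion=[[0,0,0,0,0,0,-1],[0,0,0,0,0,0,-2],[0,0,0,0,0,0,-3],[0,0,0,0,0,0,-3]])

```text
clock: 9.98
position: [0.5607, 0.1252, 0.1146]
ee_rot: [0.85, -0.526, -0.0, -0.0]
ft_force: [1.0, -0.9, -1.7]
grip_width: 0.149
```

```bash
python3 s.py
```

```text
{'clock': 9.975, 'position': [0.5607, 0.1252, 0.1146], 'ft_force': [0.9707, -0.8734, -1.7399], 'torque': [-0.2638, -0.2517, 0.0238], 'grip_width': 0.149} q7 -1.623 xang -63.54
```

servo_tool(motion=[[0,0,0,0.001,0,0,0],[0,0,0,0.002,0,0,0],[0,0,0,0.003,0,0,0],[0,0,0,0.0035,0,0,0],[0,0,0,0.0035,0,0,0]])

```text
clock: 10.6
position: [0.5608, 0.1252, 0.1114]
ee_rot: [0.85, -0.527, 0.0, 0.0]
ft_force: [-0.7, -1.8, 0.9]
grip_width: 0.148
```

```bash
python3 s.py
```

```text
{'clock': 10.6, 'position': [0.5608, 0.1252, 0.1114], 'ft_force': [-0.6827, -1.8155, 0.876], 'torque': [-0.2825, 0.0743, 0.0722], 'grip_width': 0.1485} q7 -1.626 xang -63.56
```

servo_tool(motion=[[0,0,0,0.0005,0,0,0],[0,0,0,0.001,0,0,0],[0,0,0,0.0015,0,0,0],[0,0,0,0.0018,0,0,0],[0,0,0,0.0018,0,0,0]])

```text
clock: 11.22
position: [0.561, 0.1253, 0.1111]
ee_rot: [0.85, -0.527, 0.001, -0.0]
ft_force: [-6.4, -3.1, 15.7]
grip_width: 0.149
```

```bash
python3 s.py
```

```text
{'clock': 11.225, 'position': [0.561, 0.1253, 0.1111], 'ft_force': [-6.4069, -3.0661, 15.6518], 'torque': [-0.7447, 1.5514, -0.0051], 'grip_width': 0.1489} q7 -1.627 xang -63.56
```

It's solidly against the stop (stiff, 15.7 N over 0.3 mm). I'm unloading, opening partway, lifting and checking the bar height.

servo_tool(motion=[[0,0,0,-0.001,0,0,0],[0,0,0,-0.0015,0,0,0],[0.5,0,0,-0.0015,0,0,0],[0.5,0,0,-0.0015,0,0,0],[0.5,0,0,-0.0015,0,0,0],[0.5,0,0,-0.0015,0,0,0],[0.5,0,0,-0.02,0,0,0],[0.5,0,0,-0.045,0,0,0],[0.5,0,0,-0.08,0,0,0],[0.5,0,0,-0.12,0,0,0],[0.5,0,0,-0.15,0,0,0],[0.5,0,0,-0.15,0,0,0]])

```text
clock: 12.72
position: [0.5618, 0.1259, 0.2633]
ee_rot: [0.85, -0.526, 0.002, -0.002]
ft_force: [0.3, 0.1, -1.1]
grip_width: 0.502
```

```bash
python3 s.py
python3 - <<'E'
from h import *
o=monitor.get_obs()
im,d=eyes.camera('wrist'); cv2.imwrite('pics/w3.png',im)
K=np.array(eyes.camera_info('wrist')['intrinsics']); v,u=np.mgrid[:400,:640]
P=np.stack([(u-K[0,2])/K[0,0]*d,(v-K[1,2])/K[1,1]*d,d],-1).reshape(-1,3)
T=eyes.camera_info('wrist')['tool_from_camera']
W=R.from_quat(o['ee_rot']).apply(P@T[:3,:3].T+T[:3,3])+o['position']
W=W[(d.ravel()>0)]
th=np.radians(7.14); L=(W-[.561,.1244,0])@np.array([[np.cos(th),-np.sin(th),0],[np.sin(th),np.cos(th),0],[0,0,1]])*1000
def st(n,m):
    q=L[m]; print(n,m.sum(),np.median(q,0).round(1),np.percentile(q,[2,98],0).round(1).tolist(), cv2.minAreaRect(q[:,:2].astype(np.float32)) if len(q)>3 else '')
r=np.hypot(L[:,0],L[:,1]); z=L[:,2]
st('bar',(r<26)&(z>125)&(z<152))
st('collar',(r<26)&(z>85)&(z<112))
st('tab',(abs(L[:,0])<20)&(L[:,1]<-50)&(L[:,1]>-110)&(z>122)&(z<140))
st('bolt',(abs(L[:,0])<20)&(L[:,1]<-24)&(L[:,1]>-70)&(z>95)&(z<110))
st('case',(z>74)&(z<86)&(r<120))
E
```

```text
{'clock': 12.725, 'position': [0.5618, 0.1259, 0.2633], 'ft_force': [0.3215, 0.0662, -1.0628], 'torque': [0.036, -0.0078, 0.0104], 'grip_width': 0.5022} q7 -1.555 xang -63.54
bar 695 [  2.1   0.8 134.1] [[-18.6, -10.1, 129.5], [21.1, 11.1, 136.2]] ((0.7884025573730469, 0.1970081329345703), (43.381866455078125, 12.97994327545166), 18.97917366027832)
collar 1113 [ 3.4  4.7 94.6] [[-19.9, -21.5, 88.7], [23.0, 22.2, 107.5]] ((1.2873344421386719, 0.3704948425292969), (45.670040130615234, 47.04827880859375), 19.48116683959961)
tab 348 [  1.  -76.7 129.9] [[-10.6, -83.7, 123.0], [11.6, -72.3, 131.8]] ((0.4373493194580078, -78.23661804199219), (12.284463882446289, 23.124265670776367), 89.27901458740234)
bolt 1439 [  0.8 -48.8 102.6] [[-16.9, -69.2, 98.3], [17.8, -28.1, 104.6]] ((0.1985912322998047, -48.70232391357422), (36.041908264160156, 42.56560134887695), 0.09819041192531586)
case 11095 [19.3 -9.5 80.5] [[-52.5, -99.0, 77.3], [54.8, 58.5, 82.4]] ((0.17976760864257812, -21.595603942871094), (165.7685546875, 111.97273254394531), 89.64205169677734)
```

View pics/w3.png

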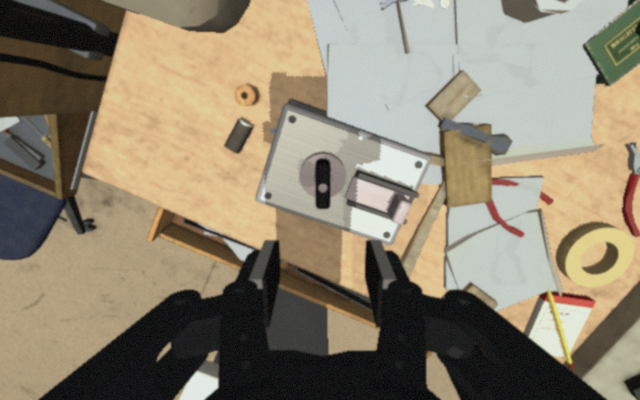

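The bar top now reads about 134–135 mm, so the knob is home; in the picture the knob is at (322,183) and the tab at (398,207). Next I'll turn the tool so the jaws straddle the tab's width, then lower.

servo_tool(motion=[[0.6,0.01,0.004,0,0,0,-8],[0.6,0.02,0.008,0.005,0,0,-17],[0.6,0.03,0.012,0.01,0,0,-26],[0.6,0.04,0.016,0.02,0,0,-35],[0.6,0.05,0.019,0.03,0,0,-44],[0.6,0.06,0.022,0.04,0,0,-53],[0.6,0.07,0.025,0.05,0,0,-62],[0.6,0.0762,0.0272,0.06,0,0,-70.7],[0.6,0.0762,0.0272,0.08,0,0,-70.7],[0.6,0.0762,0.0272,0.09,0,0,-70.7],[0.6,0.0762,0.0272,0.09,0,0,-70.7]])

```text
clock: 14.15
position: [0.5697, 0.0452, 0.1685]
ee_rot: [0.998, 0.062, -0.001, -0.0]
ft_force: [0.5, 1.4, 0.9]
grip_width: 0.598
```

```bash
python3 s.py
python3 - <<'E'
from h import *
im,d=eyes.camera('wrist'); cv2.imwrite('pics/w4.png',im)
E
```

```text
{'clock': 14.15, 'position': [0.5697, 0.0452, 0.1685], 'ft_force': [0.5276, 1.4219, 0.9335], 'torque': [-0.0387, 0.0191, -0.02], 'grip_width': 0.5978} q7 -0.266 xang 7.08
```

View pics/w4.png

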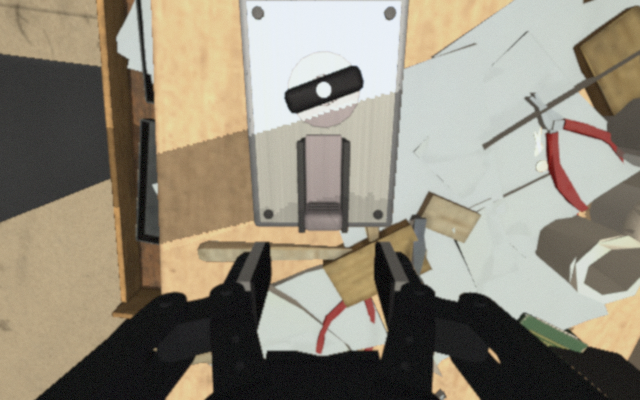

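The tab at (323,215) lies centred between the pads (270 and 375). I'm lowering and gripping.

servo_tool(motion=[[0.6,0.001,0,0.015,0,0,0],[0.6,0.001,0,0.03,0,0,0],[0.6,0.001,0,0.045,0,0,0],[0.6,0.001,0,0.055,0,0,0],[0.6,0.001,0,0.058,0,0,0],[0.6,0.001,0,0.058,0,0,0],[0.15,0.001,0,0.058,0,0,0],[0.15,0.001,0,0.058,0,0,0],[0.15,0.001,0,0.058,0,0,0],[0.15,0.001,0,0.058,0,0,0],[0.15,0.001,0,0.058,0,0,0]], grip_force=30)

```text
clock: 15.58
position: [0.5705, 0.0449, 0.1122]
ee_rot: [0.998, 0.062, -0.001, 0.0]
ft_force: [-7.5, -1.9, 9.3]
grip_width: 0.271
```

```bash
python3 s.py
```

```text
{'clock': 15.575, 'position': [0.5705, 0.0449, 0.1122], 'ft_force': [-7.5225, -1.9189, 9.3074], 'torque': [-0.2414, 1.7023, -0.1764], 'grip_width': 0.2709} q7 -0.303 xang 7.13
```

The fingertips press lightly on the rails (9 N). I'm opening, rising 4 mm, shifting 1 mm and regripping.

servo_tool(motion=[[0.45,0,0,-0.001,0,0,0],[0.45,0,0,-0.002,0,0,0],[0.45,-0.001,0,-0.0045,0,0,0],[0.45,-0.001,0,-0.0045,0,0,0],[0.15,-0.001,0,-0.0045,0,0,0],[0.15,-0.001,0,-0.0045,0,0,0],[0.15,-0.001,0,-0.0045,0,0,0],[0.15,-0.001,0,-0.0045,0,0,0],[0.15,-0.001,0,-0.0045,0,0,0]])

```text
clock: 16.7
position: [0.5703, 0.0448, 0.1161]
ee_rot: [0.998, 0.062, -0.0, 0.0]
ft_force: [-2.9, -0.5, 6.4]
grip_width: 0.268
```

```bash
python3 s.py
```

```text
{'clock': 16.7, 'position': [0.5703, 0.0448, 0.1161], 'ft_force': [-2.8921, -0.508, 6.4134], 'torque': [-0.1416, 0.6761, 0.043], 'grip_width': 0.268} q7 -0.299 xang 7.15
```

servo_tool(motion=[[0.15,0,-0.0015,0,0,0,0],[0.15,0,-0.003,0,0,0,0],[0.15,0,-0.0045,0,0,0,0],[0.15,0,-0.006,0,0,0,0],[0.15,0,-0.007,0,0,0,0],[0.15,0,-0.007,0,0,0,0]])

```text
clock: 17.45
position: [0.5695, 0.0514, 0.1162]
ee_rot: [0.998, 0.062, -0.0, 0.0]
ft_force: [-2.2, -2.1, 5.4]
grip_width: 0.272
```

```bash
python3 s.py
```

```text
{'clock': 17.45, 'position': [0.5695, 0.0514, 0.1162], 'ft_force': [-2.1567, -2.0857, 5.372], 'torque': [-0.3687, 0.6641, -0.0265], 'grip_width': 0.2715} q7 -0.312 xang 7.13
```

It has passed over the collar with only friction, so I'm carrying on to 17 mm.

servo_tool(motion=[[0.15,0,-0.0015,0,0,0,0],[0.15,0,-0.003,0,0,0,0],[0.15,0,-0.005,0,0,0,0],[0.15,0,-0.007,0,0,0,0],[0.15,0,-0.009,0,0,0,0],[0.15,0,-0.01,0,0,0,0],[0.15,0,-0.01,0,0,0,0]])

```text
clock: 18.32
position: [0.5683, 0.0614, 0.1161]
ee_rot: [0.998, 0.062, 0.0, 0.0]
ft_force: [-2.0, -1.8, 5.3]
grip_width: 0.27
```

servo_tool(motion=[[0.15,0,-0.0007,0,0,0,0],[0.15,0,-0.0014,0,0,0,0],[0.15,0,-0.002,0,0,0,0],[0.15,0,-0.0025,0,0,0,0],[0.15,0,-0.0025,0,0,0,0]])

```text
clock: 18.95
position: [0.5682, 0.0616, 0.1162]
ee_rot: [0.998, 0.061, -0.0, 0.002]
ft_force: [-3.8, -7.8, 7.4]
grip_width: 0.27
```

```bash
python3 s.py
```

```text
{'clock': 18.95, 'position': [0.5682, 0.0616, 0.1162], 'ft_force': [-3.7644, -7.7695, 7.3764], 'torque': [-1.7423, 0.6745, 0.0793], 'grip_width': 0.2702} q7 -0.335 xang 7.03
```

servo_tool(motion=[[0.15,0,-0.001,0,0,0,0],[0.15,0,-0.002,0,0,0,0],[0.15,0,-0.003,0,0,0,0],[0.15,0,-0.003,0,0,0,0]], grip_force=50)

```text
clock: 19.45
position: [0.5682, 0.0617, 0.1163]
ee_rot: [0.998, 0.06, -0.0, 0.003]
ft_force: [-3.7, -17.2, 11.1]
grip_width: 0.267
```

```bash
python3 s.py
```

```text
{'clock': 19.45, 'position': [0.5682, 0.0617, 0.1163], 'ft_force': [-3.6909, -17.1766, 11.1403], 'torque': [-3.5742, 0.889, 0.1192], 'grip_width': 0.2674} q7 -0.34 xang 6.89
```

It's at a solid stop. I'm unloading, releasing, rising and checking.

servo_tool(motion=[[0.15,0,0.002,0,0,0,0],[0.15,0,0.005,0,0,0,0],[0.6,0,0.005,0,0,0,0],[0.6,0,0.005,0,0,0,0],[0.6,0,0.005,0,0,0,0],[0.6,0,0.005,0,0,0,0],[0.6,0,0.005,-0.02,0,0,0],[0.6,0,0.005,-0.05,0,0,0],[0.6,0,0.005,-0.09,0,0,0],[0.6,0,0.005,-0.13,0,0,0],[0.6,0,0.005,-0.15,0,0,0],[0.6,0,0.005,-0.15,0,0,0]])

```text
clock: 20.95
position: [0.5689, 0.0627, 0.2686]
ee_rot: [0.998, 0.062, 0.002, 0.0]
ft_force: [-0.3, -0.1, -0.3]
grip_width: 0.601
```

```bash
python3 s.py
python3 - <<'E'
from h import *
o=monitor.get_obs()
im,d=eyes.camera('wrist'); cv2.imwrite('pics/w5.png',im)
K=np.array(eyes.camera_info('wrist')['intrinsics']); v,u=np.mgrid[:400,:640]
P=np.stack([(u-K[0,2])/K[0,0]*d,(v-K[1,2])/K[1,1]*d,d],-1).reshape(-1,3)
T=eyes.camera_info('wrist')['tool_from_camera']
W=R.from_quat(o['ee_rot']).apply(P@T[:3,:3].T+T[:3,3])+o['position']
W=W[(d.ravel()>0)]
th=np.radians(7.14); L=(W-[.561,.1244,0])@np.array([[np.cos(th),-np.sin(th),0],[np.sin(th),np.cos(th),0],[0,0,1]])*1000
def st(n,m):
    q=L[m]; print(n,m.sum(),np.median(q,0).round(1),np.percentile(q,[2,98],0).round(1).tolist(), cv2.minAreaRect(q[:,:2].astype(np.float32)) if len(q)>3 else '')
r=np.hypot(L[:,0],L[:,1]); z=L[:,2]
st('bar',(r<26)&(z>125)&(z<152))
st('tab',(abs(L[:,0])<20)&(L[:,1]<-40)&(L[:,1]>-110)&(z>122)&(z<140))
st('case',(z>74)&(z<86)&(r<120))
for c in ['top','scene']:
    eyes.camera(c)
    for t in ['lock_tab','knob_grip','thread_spool','loupe','tape_roll']:
        for q in models.boxes_of(c,t)[:1]: print(c,t,round(q['confidence'],2),np.round(toworld(c,q['point']),3))
E
```

```text
{'clock': 20.95, 'position': [0.5689, 0.0627, 0.2686], 'ft_force': [-0.3245, -0.1461, -0.323], 'torque': [-0.0113, 0.0485, 0.0301], 'grip_width': 0.6014} q7 -0.249 xang 7.16
bar 830 [  0.    0.8 134.1] [[-19.4, -9.6, 130.4], [19.7, 11.4, 136.3]] ((0.076873779296875, 0.6508216857910156), (43.70848083496094, 14.042133331298828), 19.339561462402344)
tab 339 [-1.000e-01 -6.010e+01  1.301e+02] [[-11.2, -66.5, 122.9], [11.1, -55.4, 131.7]] ((-0.05179023742675781, -60.93362808227539), (11.678529739379883, 22.573688507080078), 89.8813247680664)
case 12670 [ 0.1 -0.2 80.5] [[-53.7, -97.6, 77.5], [53.8, 59.4, 82.3]] ((-0.009426116943359375, -20.67596435546875), (165.0761260986328, 112.24348449707031), 89.84968566894531)
top knob_grip 0.31 [0.586 0.241 0.034]
top tape_roll 0.76 [ 0.611 -0.275  0.023]
scene lock_tab 0.47 [0.56  0.069 0.103]
scene knob_grip 0.61 [0.555 0.124 0.128]
scene thread_spool 0.55 [0.583 0.238 0.022]
scene loupe 0.73 [ 0.608 -0.275  0.022]
scene tape_roll 0.64 [ 0.608 -0.28   0.019]
```

View pics/w5.png

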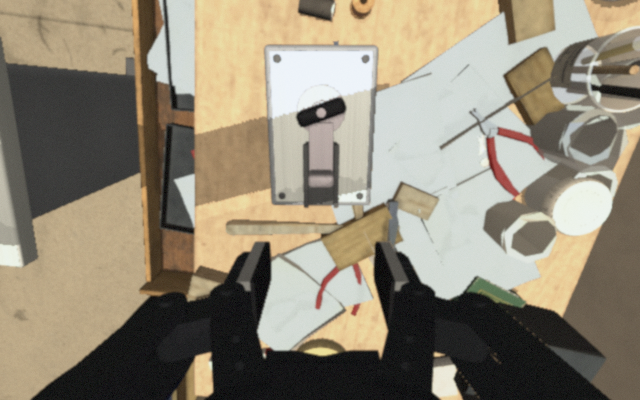

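The tongue now lies over the collar (tongue at (320,135), tab at (320,182)). The tab measures about −61.6 mm against −62 nominal, but the travel read 17 rather than 18 mm. To be sure it's fully in, I'll push the tab from behind with the fingers shut.

servo_tool(motion=[[0,0,0.012,0,0,0,0],[0,0,0.026,0,0,0,0],[0,0,0.028,0,0,0,0],[0,0,0.028,0,0,0,0],[0,0,0.028,0,0,0,0],[0,0,0.028,0.04,0,0,0],[0,0,0.028,0.08,0,0,0],[0,0,0.028,0.12,0,0,0],[0,0,0.028,0.14,0,0,0],[0,0,0.028,0.15,0,0,0],[0,0,0.028,0.15,0,0,0]])

```text
clock: 22.98
position: [0.572, 0.0346, 0.1165]
ee_rot: [0.998, 0.062, 0.0, -0.0]
ft_force: [-0.4, 0.1, 0.7]
grip_width: 0.0
```

servo_tool(motion=[[0,0,-0.002,0,0,0,0],[0,0,-0.004,0,0,0,0],[0,0,-0.006,0,0,0,0],[0,0,-0.008,0,0,0,0],[0,0,-0.01,0,0,0,0],[0,0,-0.01,0,0,0,0]])

```text
clock: 23.72
position: [0.5704, 0.0446, 0.116]
ee_rot: [0.998, 0.062, 0.0, 0.0]
ft_force: [0.1, 0.2, -0.3]
grip_width: 0.002
```

servo_tool(motion=[[0,0,-0.001,0,0,0,0],[0,0,-0.002,0,0,0,0],[0,0,-0.002,0,0,0,0]])

```text
clock: 24.1
position: [0.5702, 0.0462, 0.116]
ee_rot: [0.998, 0.062, 0.0, 0.0]
ft_force: [-0.1, 0.3, 0.4]
grip_width: -0.002
```

```bash
python3 s.py
```

```text
{'clock': 24.1, 'position': [0.5702, 0.0462, 0.116], 'ft_force': [-0.0587, 0.2736, 0.3661], 'torque': [-0.1471, -0.0422, -0.0342], 'grip_width': -0.0018} q7 -0.301 xang 7.14
```

servo_tool(motion=[[0,0,-0.001,0,0,0,0],[0,0,-0.002,0,0,0,0],[0,0,-0.003,0,0,0,0],[0,0,-0.003,0,0,0,0]])

```text
clock: 24.6
position: [0.5702, 0.0465, 0.1161]
ee_rot: [0.998, 0.061, -0.0, 0.002]
ft_force: [-0.7, -8.8, 2.9]
grip_width: 0.0
```

servo_tool(motion=[[0,0,-0.001,0,0,0,0],[0,0,-0.002,0,0,0,0],[0,0,-0.003,0,0,0,0],[0,0,-0.003,0,0,0,0]])

```text
clock: 25.1
position: [0.5701, 0.0466, 0.1161]
ee_rot: [0.998, 0.06, -0.0, 0.003]
ft_force: [0.5, -17.0, 5.8]
grip_width: -0.002
```

```bash
python3 s.py
```

```text
{'clock': 25.1, 'position': [0.5701, 0.0466, 0.1161], 'ft_force': [0.5027, -17.0229, 5.8424], 'torque': [-3.6758, 0.0724, 0.0233], 'grip_width': -0.002} q7 -0.312 xang 6.87
```

It stands firm: no movement between 9 and 17 N. I'm backing off and rising clear.

servo_tool(motion=[[0,0,0.006,0,0,0,0],[0,0,0.014,0,0,0,0],[0,0,0.018,0,0,0,0],[0,0,0.018,-0.03,0,0,0],[0,0,0.018,-0.08,0,0,0],[0,0,0.018,-0.13,0,0,0],[0,0,0.018,-0.16,0,0,0],[0.5,0,0.018,-0.16,0,0,0],[0.5,0,0.018,-0.16,0,0,0],[0.5,0,0.018,-0.16,0,0,0]])

```text
clock: 26.35
position: [0.5712, 0.0343, 0.2748]
ee_rot: [0.998, 0.062, -0.001, -0.0]
ft_force: [-0.0, 0.8, -0.7]
grip_width: 0.499
```

```bash
python3 s.py
python3 - <<'E'
from h import *
o=monitor.get_obs()
im,d=eyes.camera('wrist'); cv2.imwrite('pics/w6.png',im)
for t in ['lock_tab','knob_grip','thread_spool','loupe','tape_roll']:
    for q in models.boxes_of('wrist',t)[:1]: print(t,round(q['confidence'],2),np.round(toworld('wrist',q['point'],o),3))
E
```

```text
{'clock': 26.35, 'position': [0.5712, 0.0343, 0.2748], 'ft_force': [-0.0027, 0.8467, -0.6749], 'torque': [-0.0004, 0.0134, -0.0152], 'grip_width': 0.4985} q7 -0.196 xang 7.16
lock_tab 0.6 [0.568 0.081 0.104]
knob_grip 0.61 [0.561 0.124 0.134]
thread_spool 0.39 [0.561 0.085 0.1  ]
loupe 0.46 [0.565 0.127 0.127]
tape_roll 0.89 [ 0.602 -0.248  0.017]
```

View pics/w6.png

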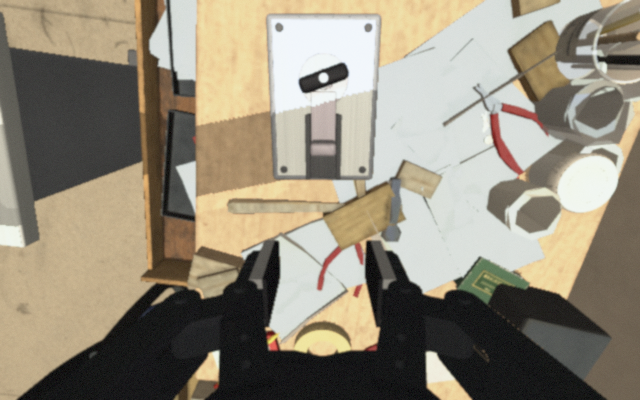

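The knob at (323,77) is home, the bolt's tongue (322,105) is over the collar, and the gripper is clear. I'm handing in.

```bash
python3 -c "
from workcell import ticket; print(ticket.hand_in())"
```

```text
the job is handed in; nothing more can be done
None
```

The winder is in gear and locked, and the job is handed in at about 26 s of the 58 s allowed. No verdict was reported.

**What I did:**
- **Clutch:** I pressed the knob lightly, at most 7.2 N, and turned it about 20° one way in small steps. I did not need to rock it back. The force then fell to 1.2 N as the pins dropped in.
- **Knob home:** I centred the pins with a further 3° and pushed down to the solid stop at 15.7 N.
- **Lock bolt:** I slid the bolt in over the collar to its stop. I then pushed the tab again from behind, and it did not move between 9 and 17 N.
- **Finish:** The gripper is open and touching nothing.

**Last checks:**
- **Knob height:** the top of the bar is at about 134 mm against 135 mm nominal, so the knob is home and stayed there.
- **Bolt position:** the tab is about 61.6 mm from the axis against 62 mm nominal.

**What disagreed or stayed unconfirmed:**
- **Measured travel:** the arm read about 11.2 mm of knob travel against 12 nominal, and about 17 mm of bolt travel against 18 nominal. Both ended on hard stops, and the camera positions agree with fully in.
- **Drum:** I could not see whether it turned. The clutch side torque briefly reached about 0.16 N m at the edge of a gap, about the drum's holding friction, and I eased off at once.
- **Other things on the bench:** the spool and tape roll still read where they started, to within a few millimetres. The last loupe detections were wrong, but it was still beside the spool in the picture taken after the bolt was locked.
- **Rail contact:** the fingertips pressed on the bolt's rails with about 9 N during the first grip on the tab.

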